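# Draw the tweezer case out over the shelf edge

### The job

The flat steel tweezer case lies flat and askew on the bookshelf, hard to get hold of. With the fingertips, turn it square to the shelf's front edge and slide it forward until 4 cm of its near end sticks out over that edge, pointing straight out, so that it can be picked up by that end later. Do it gently: keep the case flat on the shelf, do not pinch or lift it, and leave the bowl, magnifier, pill organiser and clip where they are.

Things in the scene. Friction and masses are not known exactly. Their poses are not given: they have to be found in the camera images.
- shelf: Fixed bookcase (may stand a little turned) with a cherry laminate top board 740 mm wide, 350 deep, 22 thick. Origin: middle of the front edge (nearest the robot), on the top surface, 40 mm above the surface the robot stands on. x points back over the board, away from the robot, y left along the edge, z up. Board: x 0 to 350, y -370 to 370 mm; in front of the edge (x below 0) is a drop.
- case: Loose flat stainless tweezer case, a closed plain box 120 mm long (its x), 42 wide (its y), 10 thick, 60 to 130 g, balanced at its middle, flat on the board; it slides with ordinary friction (under 2 N to push). Origin: centre of its underside. Its -x end is the near end, towards the shelf's front edge but up to 0.5 rad askew at first.
- case_end (a point): Middle of the case's near short end (its -x end), on the underside: 60 mm from the case's origin. This is the end that must stick out.
- bowl: White ceramic bowl, 100 mm across the rim, 45 mm high, loose on the board. Origin: centre of its underside. Leave it alone.
- magnifier: Round magnifying lens in a steel rim, 80 mm across and 10 thick, with a straight black handle 12 mm thick, 178 mm long in all, lying flat on the board. Origin: middle of its length, on the underside; lens centre 49 mm from it towards -x, handle along +x. Leave it alone.
- organiser: Seven-compartment plastic pill organiser with seven closed hinged lids, 155 mm long (its y), 34 mm deep (its x), 24 mm high, near the back of the board. Origin: centre of its underside. Leave it alone.
- clip: Small steel spring clip lying beside the organiser, 30 mm wide (its y), about 12 mm high, with two wire loops reaching 35 mm towards its -x. Origin: underside of its body. Leave it alone.

How it is judged:
By the outcome, as a careful person would: the job done as asked, in the order asked, and still so for the second after the job is handed in, with the robot touching nothing.
It also fails if it takes over 54 s, if anything falls off the work surface, if the arm or the gripper's body presses on something with over 40 N, if the wrist force passes 120 N, or if a joint passes its speed limit or range.

### The arm

A 6-joint arm with a two-finger parallel gripper is mounted at the origin on the work surface. World frame = base frame: x ahead of the robot, y to its left, z up, the work surface at z = 0. Lengths are in mm, angles in rad, forces in N, time in s.
With the tool pointing down it reaches from about 275 to 1000 mm from the base axis. Payload 8.4 kg.
Tool frame: the origin (TCP) lies between the finger pads; the fingertips stand 11 mm ahead of it and the grasp point (between the pads) lies 8 mm behind it; z points along the fingers, y is the direction in which the jaws open and shut (so a half turn about z gives the same grasp; the last joint's range is limited). The gripper opens to 85 mm and grips with 20 to 120 N. Pads are 22 mm wide; open, the fingers measure 114 mm over their backs; the gripper's body (76 mm by 85 mm) begins 54 mm behind the grasp point. The pads swing forward as they close: fully open they stand 13 mm farther back than shut.
Start: joints at [-1.343, 0.353, 1.633, -0, 1.155, -0.002], TCP at [142.362, -608.573, 214.881] pointing down, gripper open.
Joint ranges: [-2.63, 2.63], [-0.92, 2.1], [0.06, 2.66], [-1.3, 4.44], [0, 2.69], [-3.02, 3.02]. Speed limits (rad/s): [2.22, 2.22, 2.79, 3.14, 3.14, 3.14].

### API

Orientations are given as [roll, pitch, yaw] about the fixed x, y, z axes, in that order (R = Rz(yaw) Ry(pitch) Rx(roll)).
In Python, from rig import r, eyes gives the robot as it stands. The module is installed in compiled form; this text tells all that it offers.
- The arm moves only by the tool servo_tool, never from a script. Its argument "rows" is a list of rows, each a list of 3 entries, a list of its own where there are three numbers: the shift along the world's x, y, z in cm, then the turn about the world's z in rad, then the finger opening in cm, from 0 to 8.54. A call has 1 to 5 rows; each row shifts and turns the commanded pose from where the row before left it; what a row does not reach is not made up. A row lasts 1/12 s, in which the tool goes at most 41.7 mm and 7.16 degrees, less where a joint would pass 70% of its speed; a pose out of reach is approached as far as the arm can. A call is refused whole if a number of a shift passes 4.17 or a number of a turn 0.125, either way. A call with a gripper value outside its range is refused whole. The fingers move at their own pace and stop on an object; "squeeze" is the grip in N (left out, the last holds). Time passes only in rows, so rows that do not move let the fingers close. It gives the time, the measured TCP pose, the force and the opening at its end, in the units of the state.
- r.sense(): the state, without advancing time (a new reading comes with each control period).
- eyes.grab_frame(name): name is "side" or "top"; returns a dict with "frame" (480x640x3 uint8, red, green, blue), "depth" (480x640 float32, mm along the optical axis (not along the pixel's ray), 0 where there is no reading), "vertical_fov" (degrees; the focal length in pixels is half the picture's height over the tangent of half this angle, whatever the lens; pixels are square), "cx", "cy" (the principal point, pixels), "camera_from_world" (4x4, takes a point from world to camera coordinates). Camera axes: x right, y down, z forward; pixel columns grow to the right and rows downward; lengths in mm; the calibration is good to about 2 mm. A picture is of the moment at which its call begins.
- r.sign_off(): hands the job in, once; it reports no verdict.
The state is a dict: "clock": time; "qpos": joint angles; "qvel": joint speeds; "joint_efforts": joint torques, N m; "eef_pos": TCP position; "tcp_rot": TCP orientation; "contact_force": force on the tool from outside, world axes, zero at the start; "wrist_torque": the same for the moment, N m; "opening": opening from 0.0 (shut) to 1.0 (fully open).
Only numpy, scipy, OpenCV 4.12 (cv2) and the standard library are available. Lean on these libraries where they do the work, as an engineer would, in place of code of your own. Each camera call takes 0.05 s, during which the arm holds its last target.

## Working session

There is one attempt and no reset: what is moved stays moved. The work goes in short steps, Python scripts to look and compute and a tool call to move; the robot and the scene stay as the last step left them, time stands still between calls to the robot, and variables do not carry over. Pictures are saved under pics/ and viewed, and the job is handed in when it is done.

Besides the shell and the picture viewer there is one more tool, called after "Request:" as name([rows], argument=value, ...), one row to a line, values as JSON. servo_tool: Moves the arm, as the interface text tells. Its arguments: {"type":"object","properties":{"rows":{"type":"array"},"squeeze":{"type":"number"}},"required":["rows"]}

```bash
mkdir -p pics; cat > h.py <<'E'
import numpy as np, cv2
from rig import r, eyes
def cam(n,save=None):
    d=eyes.grab_frame(n)
    if save: cv2.imwrite('pics/'+save+'.png',d['frame'][:,:,::-1])
    return d
def ray(d,uv,z):
    f=240/np.tan(np.radians(d['vertical_fov'])/2)
    T=np.array(d['camera_from_world']);R=T[:3,:3];c=-R.T@T[:3,3]
    uv=np.atleast_2d(np.asarray(uv,float))
    v=np.c_[(uv[:,0]-d['cx'])/f,(uv[:,1]-d['cy'])/f,np.ones(len(uv))]@R
    return c+v*((z-c[2])/v[:,2])[:,None]
E
python3 - <<'E'
from h import *
for n in('top','side'):
    d=cam(n,n+'0'); T=np.array(d['camera_from_world']); print(n,d['vertical_fov'],d['cx'],d['cy'],-T[:3,:3].T@T[:3,3],T[:3,:3].round(2).tolist())
s=r.sense();print(s)
E
```

```text
top 50.09919058555402 315.4151241358492 238.73946145903923 [560.29772757   2.87017168 775.70094999] [[0.01, -1.0, -0.02], [-1.0, -0.01, -0.08], [0.08, 0.02, -1.0]]
side 53.574057243972675 329.29173747041506 242.09968112314223 [409.56234311 385.35857164 584.47117559] [[-0.86, -0.51, 0.02], [-0.39, 0.64, -0.66], [0.33, -0.58, -0.75]]
{'clock': 0.1, 'qpos': array([-1.34340075e+00,  3.53617445e-01,  1.63404005e+00, -9.42809761e-06,
        1.15521236e+00, -2.40840022e-03]), 'qvel': array([ 8.38229404e-06, -1.70734256e-03, -1.32602491e-03,  7.28497536e-04,
       -2.60070685e-03, -1.57075751e-03]), 'joint_efforts': array([ 3.01208649e-05, -6.06359625e+01, -3.42821789e+01,  2.10737676e-05,
        3.81489095e-03,  4.35693934e-06]), 'eef_pos': array([ 142.25859248, -608.13940818,  214.22112856]), 'tcp_rot': array([-3.14031544e+00,  5.54470326e-06,  2.29807793e-01]), 'contact_force': array([-0.06064105, -0.41747333,  0.16032037]), 'wrist_torque': array([0.01117403, 0.05776318, 0.0417858 ]), 'opening': 0.999482218659774}
```

View pics/top0.png

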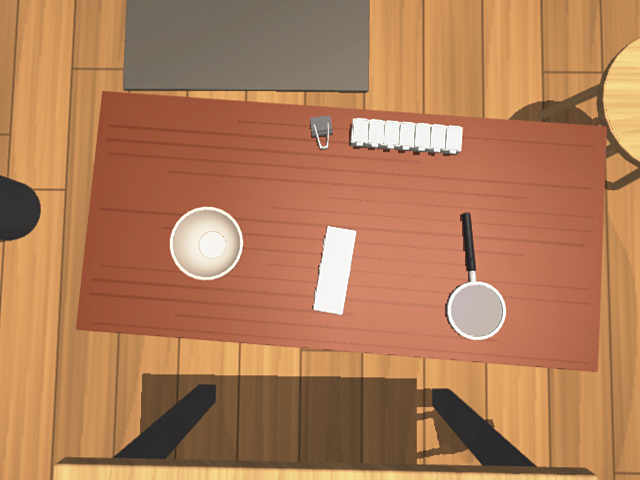

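View pics/side0.png

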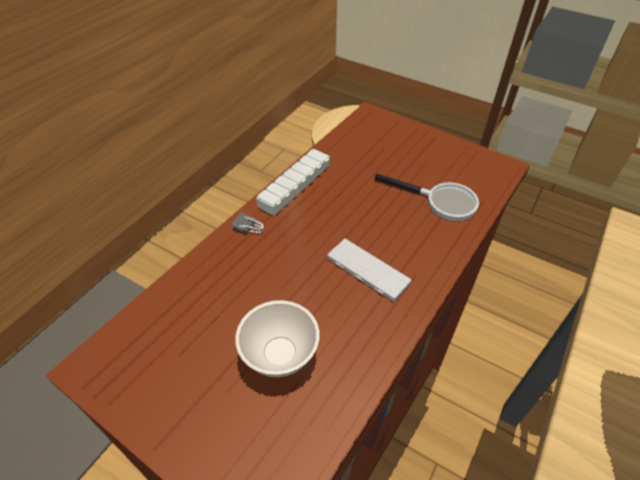

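The top view shows the case at about (335,270), with its near end at (329,312). The shelf's front edge runs from (78,329) to (597,371). Both sides of the case are free: the bowl is at (206,243) and the magnifier at (475,310).

```bash
cat >> h.py <<'E'
def red(d):
    h=cv2.cvtColor(d['frame'],cv2.COLOR_RGB2HSV)
    m=(((h[...,0]<9)|(h[...,0]>174))&(h[...,1]>130)).astype(np.uint8)
    return m
def shelf(d):
    m=cv2.morphologyEx(red(d),cv2.MORPH_OPEN,np.ones((5,5)))
    # front edge: lowest red pixel per column
    pts=[]
    for u in range(90,590,4):
        v=np.nonzero(m[:,u])[0]
        if len(v): pts.append((u,v.max()+.5))
    p=ray(d,pts,40)
    vx,vy,x0,y0=cv2.fitLine(p[:,:2].astype(np.float32),cv2.DIST_HUBER,0,.01,.01).ravel()
    if vy<0: vx,vy=-vx,-vy
    res=(p[:,0]-x0)*vy-(p[:,1]-y0)*vx
    return np.array([x0,y0]),np.array([vx,vy]),np.abs(res),p
def case(d,roi,z=50):
    h=cv2.cvtColor(d['frame'],cv2.COLOR_RGB2HSV)
    m=((h[...,1]<60)&(h[...,2]>150)).astype(np.uint8)
    k=np.zeros_like(m);k[roi[1]:roi[3],roi[0]:roi[2]]=1;m*=k
    cs,_=cv2.findContours(m,0,cv2.CHAIN_APPROX_NONE)
    c=max(cs,key=cv2.contourArea)[:,0]
    p=ray(d,c,z)[:,:2].astype(np.float32)
    (ctr,(w,l),a)=cv2.minAreaRect(p)
    b=cv2.boxPoints((ctr,(w,l),a))
    e=[b[1]-b[0],b[2]-b[1]];e=max(e,key=np.linalg.norm);yaw=np.arctan2(e[1],e[0])
    if abs(yaw)>np.pi/2: yaw-=np.sign(yaw)*np.pi
    return np.array(ctr),(w,l),yaw
E
python3 - <<'E'
from h import *
d=cam('top'); o,e,res,p=shelf(d)
print('edge',o,e,'shelf yaw',np.arctan2(-e[0],e[1]),'res',np.median(res),res.max(), p[::25].round(0).tolist())
c,s,y=case(d,(290,210,380,330))
print(c,s,y)
yaw=np.arctan2(-e[0],e[1]); X=np.array([np.cos(yaw),np.sin(yaw)])
# corners for shelf origin, eyeballed
q=ray(d,[(78,329),(597,371),(606,127),(103,92)],40);print(q.round(1)); O=(q[0]+q[1])[:2]/2; print('O',O)
dd=c-O; print('case in shelf', dd@X, dd@e, y-yaw)
for n,uv,z in(('bowl',(206,243),85),('lens',(476,310),50),('handle',(465,214),50)): 
    w=ray(d,[uv],z)[0,:2]; print(n,w,(w-O)@X,(w-O)@e)
dep=d['depth']; f=240/np.tan(np.radians(d['vertical_fov'])/2);print(dep[270,335],dep[270,375])
E
```

```text
edge [497.4898  131.44598] [-0.1780929  0.9840137] shelf yaw 0.17904802 res 50.51643278638105 237.9098423361286 [[482.0, 337.0, 40.0], [479.0, 193.0, 40.0], [477.0, 51.0, 40.0], [676.0, -113.0, 40.0], [656.0, -285.0, 40.0]]
[571.890625   -10.78920746] (43.54767608642578, 120.3241958618164) -0.1580539
[[ 482.6  354.2   40. ]
 [ 435.7 -379.2   40. ]
 [ 783.3 -401.7   40. ]
 [ 830.1  333.8   40. ]]
O [459.15137807 -12.52310138]
case in shelf 111.24575507021116 -18.371883748125796 -0.33710194
bowl [605.12436358 163.65590686] 175.01564412790364 147.36580177967932
lens [ 518.36932653 -209.09553161] 23.263117632265566 -203.97625578083245
handle [ 653.03076462 -194.98068824] 158.28556777548835 -214.0693024809233
727.50946 733.16425
```

```bash
python3 - <<'E'
import re
s=open('h.py').read()
a=s.index('def red'); b=s.index('def case')
s=s[:a]+'''def shelf(d):
    a=cv2.cvtColor(d['frame'],cv2.COLOR_RGB2LAB)[...,1].astype(float)
    pts=[]
    for u in range(95,590,4):
        v0=329+(u-78)*42/519; vv=np.arange(int(v0)-14,int(v0)+15)
        g=a[vv[0]-1:vv[-1]+2,u]; s=g[:-2]-g[2:]; k=s.argmax()
        if s[k]>10: pts.append((u,vv[k]))
    p=ray(d,pts,40)
    l=cv2.fitLine(p[:,:2].astype(np.float32),cv2.DIST_HUBER,0,.01,.01).ravel()
    vx,vy,x0,y0=l*(np.sign(l[1]) if 0 else 1)
    if vy<0: vx,vy=-vx,-vy
    res=(p[:,0]-x0)*vy-(p[:,1]-y0)*vx
    return np.array([x0,y0]),np.array([vx,vy]),np.abs(res),p
'''+s[b:]
open('h.py','w').write(s)
E
python3 - <<'E'
from h import *
d=cam('top'); o,e,res,p=shelf(d)
yaw=np.arctan2(-e[0],e[1]); X=np.array([np.cos(yaw),np.sin(yaw)])
print('edge',o,e,'yaw',yaw,'res',np.median(res),res.max(),len(p))
q=ray(d,[(78,329),(597,371)],40)[:,:2]; print((q-o)@X)
m=q.mean(0); O=o+((m-o)@e)*e; print('O',O)
c,s,y=case(d,(290,210,380,330)); dd=c-O; print(c,s,y,'shelf frame',dd@X,dd@e,y-yaw)
# depth-based height checks
f=240/np.tan(np.radians(d['vertical_fov'])/2)
T=np.array(d['camera_from_world'])
for u,v in((335,270),(290,270),(380,270),(335,340)):
    z=d['depth'][v,u];P=np.array([(u-d['cx'])/f*z,(v-d['cy'])/f*z,z]);print(T[:3,:3].T@(P-T[:3,3]))
s=cam('side'); c2,s2,y2=case(s,(310,230,430,310)); print('side',c2,s2,y2)
E
```

```text
edge [456.59894 -47.41982] [0.06472193 0.99790335] yaw -0.064767204 res 0.4469328392930496 1.332318926429663 66
[-0.02603822  0.60304909]
O [458.86347732 -12.50442812]
[571.90527344 -10.77922058] (43.5769157409668, 120.32171630859375) -0.15869598 shelf frame 112.69312793406347 9.037873257408357 -0.09392878
[571.47675857 -11.90344038  50.61156337]
[570.78872016  52.24599633  40.28641483]
[572.49415322 -76.36537912  39.46748224]
[472.80634449 -13.15605682  40.23892409]
side [572.95941162 -12.96875   ] (46.87890625, 121.36749267578125) -0.15985693
```

Request:
servo_tool([
  [[2.35,2.7,0],-0.015,0],
  [[2.35,2.7,0],-0.015,0],
  [[2.35,2.7,0],-0.015,0],
  [[2.35,2.7,0],-0.015,0],
  [[2.35,2.7,0],-0.015,0],
], squeeze=20)

```text
clock: 0.67
eef_pos: [260.5, -472.2, 214.8]
tcp_rot: [-3.142, -0.0, 0.154]
contact_force: [1.2, 0.1, -0.5]
opening: 0.299
```

Request:
servo_tool([
  [[2.35,2.7,0],-0.015,0],
  [[2.35,2.7,0],-0.015,0],
  [[2.35,2.7,0],-0.015,0],
  [[2.35,2.7,0],-0.015,0],
  [[2.35,2.7,0],-0.015,0],
])

```text
clock: 1.08
eef_pos: [378.2, -337.1, 215.0]
tcp_rot: [3.141, -0.0, 0.079]
contact_force: [0.1, -1.4, -0.5]
opening: 0.002
```

Request:
servo_tool([
  [[2.35,2.7,0],-0.015,0],
  [[2.35,2.7,0],-0.015,0],
  [[2.35,2.7,0],-0.015,0],
  [[2.35,2.7,0],-0.015,0],
  [[2.35,2.7,0],-0.015,0],
])

```text
clock: 1.5
eef_pos: [495.8, -202.0, 215.0]
tcp_rot: [3.141, -0.0, 0.004]
contact_force: [-0.0, -1.3, -0.7]
opening: 0.002
```

Request:
servo_tool([
  [[2.35,2.7,0],-0.015,0],
  [[2.35,2.7,0],-0.015,0],
  [[2.35,2.7,0],-0.015,0],
  [[2.35,2.7,0],-0.015,0],
  [[0,0,0],0,0],
])

```text
clock: 1.92
eef_pos: [592.5, -91.2, 214.9]
tcp_rot: [-3.14, -0.002, -0.053]
contact_force: [-1.0, -0.3, 0.4]
opening: 0.002
```

Request:
servo_tool([
  [[1.0,1.0,-3],-0.006,0],
  [[0.95,1.0,-3],-0.006,0],
  [[0,0,-3],0,0],
  [[0,0,-3],0,0],
  [[0,0,-2],0,0],
])

```text
clock: 2.33
eef_pos: [606.9, -75.2, 72.0]
tcp_rot: [-3.141, 0.003, -0.067]
contact_force: [-0.7, -0.1, -0.4]
opening: 0.001
```

```bash
python3 - <<'E'
from h import *
cam('top','top1'); cam('side','side1'); print(r.sense()['eef_pos'],r.sense()['contact_force'])
E
```

```text
[605.38307513 -75.29827598  71.23977037] [-0.74062398 -0.45137516  0.13200373]
```

View pics/side1.png

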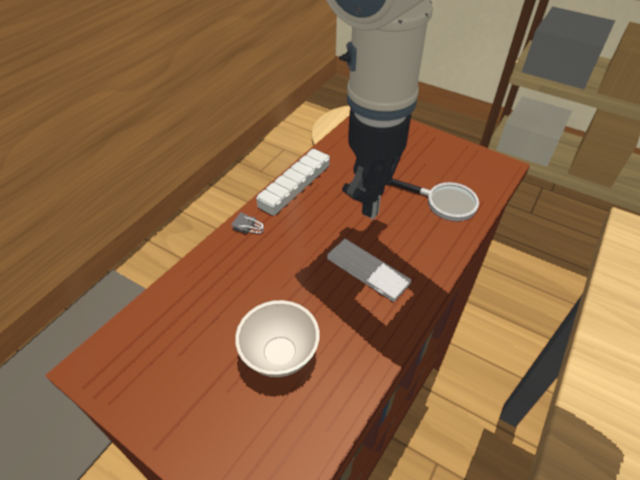

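View pics/top1.png

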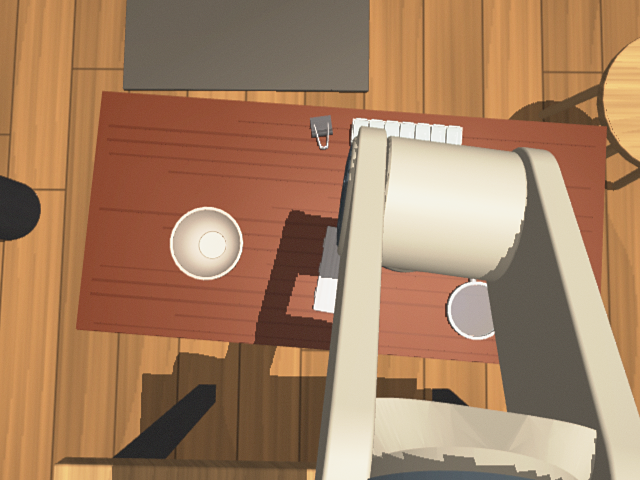

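The side view shows the closed fingers at about (370,205), to the right of the case's far end and clear of it. The tips are still above the board. Next I lower them and push the far end left.

Request:
servo_tool([
  [[0.3,0,-0.8],0,0],
  [[0,0,-0.8],0,0],
  [[0,0.6,0],0,0],
  [[0,0.6,0],0,0],
  [[0,0.3,0],0,0],
])

```text
clock: 2.85
eef_pos: [611.9, -59.8, 59.8]
tcp_rot: [-3.141, -0.001, -0.067]
contact_force: [0.0, 0.7, 0.3]
opening: -0.005
```

Request:
servo_tool([
  [[0,0.15,0],0,0],
  [[0,0.15,0],0,0],
  [[0,0.15,0],0,0],
  [[0,0,0],0,0],
])

```text
clock: 3.18
eef_pos: [611.5, -55.8, 59.2]
tcp_rot: [-3.142, -0.0, -0.067]
contact_force: [0.2, -0.2, -0.8]
opening: -0.002
```

```bash
cat >> h.py <<'E'
O=np.array([458.86,-12.50]); YAW=-0.0648
SX=np.array([np.cos(YAW),np.sin(YAW)]); SY=np.array([-SX[1],SX[0]])
def case2(d,roi,z=50,vmin=70,smax=70,save=None):
    h=cv2.cvtColor(d['frame'],cv2.COLOR_RGB2HSV)
    m=((h[...,1]<smax)&(h[...,2]>vmin)).astype(np.uint8)
    k=np.zeros_like(m);k[roi[1]:roi[3],roi[0]:roi[2]]=1;m*=k
    if save: cv2.imwrite('pics/'+save+'.png',m*255)
    cs,_=cv2.findContours(m,0,cv2.CHAIN_APPROX_NONE)
    p=ray(d,max(cs,key=cv2.contourArea)[:,0],z)[:,:2].astype(np.float32)
    R=cv2.minAreaRect(p);b=cv2.boxPoints(R)
    e=max([b[1]-b[0],b[2]-b[1]],key=np.linalg.norm);yaw=np.arctan2(e[1],e[0])
    if abs(yaw)>np.pi/2: yaw-=np.sign(yaw)*np.pi
    c=np.array(R[0])-O
    return 'ctr',np.array(R[0]).round(1),'shelf x,y',round(c@SX,1),round(c@SY,1),'yaw err',round(yaw-YAW,4),'size',R[1]
E
python3 - <<'E'
from h import *
d=cam('side','side2'); print(case2(d,(300,220,430,310),save='m2')); s=r.sense(); print(s['eef_pos'],s['contact_force'])
E
```

```text
('ctr', array([571.9, -11.9]), 'shelf x,y', np.float64(112.7), np.float64(8.0), 'yaw err', np.float32(-0.0951), 'size', (48.72285079956055, 123.8909683227539))
[611.43388711 -55.95785335  59.07251214] [0.1011996  0.80783083 0.48452745]
```

View pics/side2.png

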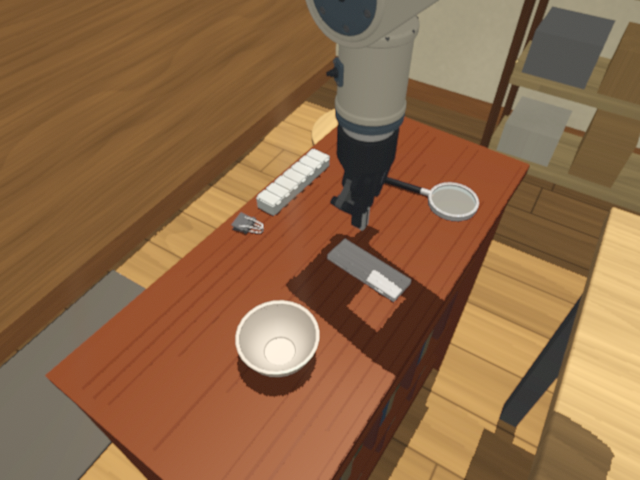

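Request:
servo_tool([
  [[0,0,-0.25],0,0],
  [[0,0,-0.25],0,0],
  [[0,0.2,0],0,0],
  [[0,0.2,0],0,0],
  [[0,0.1,0],0,0],
])

```text
clock: 3.65
eef_pos: [611.3, -50.8, 53.7]
tcp_rot: [-3.142, 0.0, -0.067]
contact_force: [-0.3, -0.1, -0.1]
opening: 0.001
```

```bash
python3 - <<'E'
from h import *
d=cam('side','side3'); print(case2(d,(300,220,430,310))); s=r.sense(); print(s['eef_pos'],s['contact_force'])
cv2.imwrite('pics/s3z.png',cv2.resize(d['frame'][180:320,280:440,::-1],None,fx=4,fy=4))
E
```

```text
('ctr', array([572. , -11.9]), 'shelf x,y', np.float64(112.9), np.float64(7.9), 'yaw err', np.float32(-0.0951), 'size', (48.722843170166016, 123.57809448242188))
[611.32616954 -50.72230579  53.80884576] [ 0.16995134 -0.0149394  -0.53397581]
```

View pics/s3z.png

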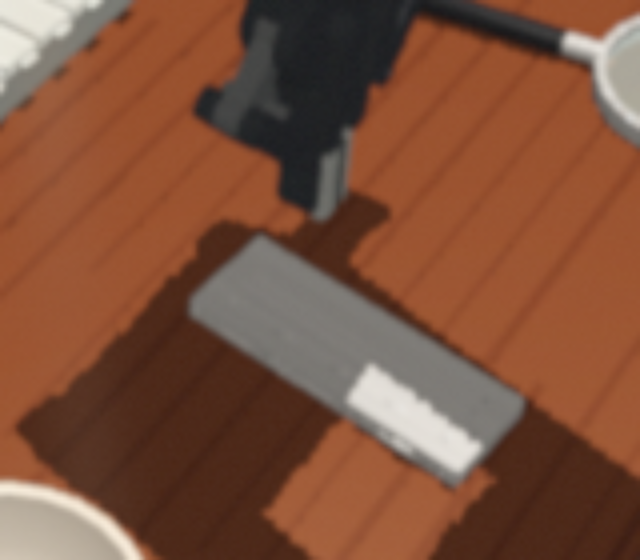

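The zoom shows the fingertip at (315,215), with a gap of a few mm still left before the case's right side. I'll continue slowly.

Request:
servo_tool([
  [[0,0.2,0],0,0],
  [[0,0.2,0],0,0],
  [[0,0.2,0],0,0],
  [[0,0.2,0],0,0],
  [[0,0,0],0,0],
])

```text
clock: 4.12
eef_pos: [611.4, -42.7, 53.9]
tcp_rot: [-3.142, -0.0, -0.067]
contact_force: [-0.0, -0.2, -0.3]
opening: -0.003
```

```bash
python3 - <<'E'
from h import *
d=cam('side','side4'); print(case2(d,(300,220,430,310))); s=r.sense(); print(s['eef_pos'],s['contact_force'])
cv2.imwrite('pics/s4z.png',cv2.resize(d['frame'][180:320,280:440,::-1],None,fx=4,fy=4))
E
```

```text
('ctr', array([571.8, -11.6]), 'shelf x,y', np.float64(112.7), np.float64(8.2), 'yaw err', np.float32(-0.1039), 'size', (48.38716125488281, 123.78560638427734))
[611.41398106 -42.84354181  53.92763006] [ 0.27479096  0.57991257 -0.76162422]
```

View pics/s4z.png

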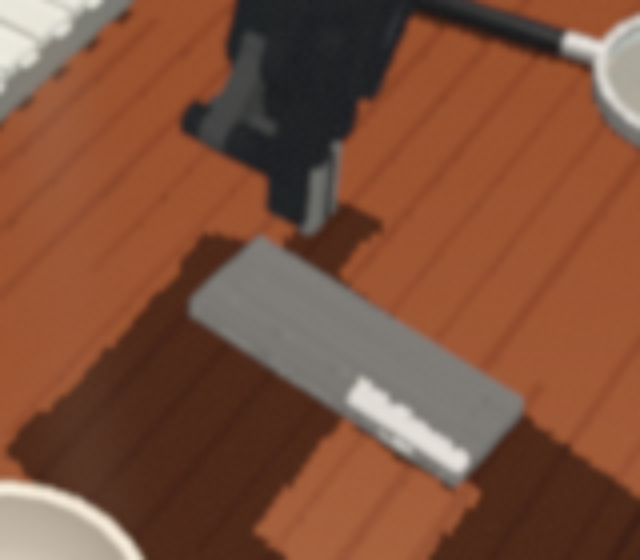

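```bash
python3 - <<'E'
from h import *
d=cam('side')
T=np.array(d['camera_from_world']);f=240/np.tan(np.radians(d['vertical_fov'])/2)
def pr(P):
    c=T[:3,:3]@np.array(P)+T[:3,3];return (d['cx']+f*c[0]/c[2],d['cy']+f*c[1]/c[2])
def z4(P): u,v=pr(P); return round((u-280)*4),round((v-180)*4)
for z in (43,50,60,80): print(z,z4((611.4,-42.8,z)))
for z in(43,50,60,80): print(z,ray(d,[(356.2,238)],z)[0])
for v,u in((238,355),(235,355),(230,352),(228,360),(236,358)):
    z=d['depth'][v,u];P=np.array([(u-d['cx'])/f*z,(v-d['cy'])/f*z,z]);print((u,v),T[:3,:3].T@(P-T[:3,3]))
E
```

```text
43 (294, 266)
50 (295, 254)
60 (296, 236)
80 (299, 199)
43 [616.15033439 -60.20943121  43.        ]
50 [613.47961801 -54.44924274  50.        ]
60 [609.66430889 -46.22040208  60.        ]
80 [602.03369066 -29.76272075  80.        ]
(355, 238) [618.29232416 -60.46080352  41.52089579]
(355, 235) [605.33684367 -31.94837131  82.43217495]
(352, 230) [609.36651862 -29.22474197  93.15906776]
(360, 228) [600.71829115 -36.74587972  95.27277561]
(358, 236) [602.50410661 -36.32719903  77.82202287]
```

```bash
cat >> h.py <<'E'
def cloud(d):
    T=np.array(d['camera_from_world']);f=240/np.tan(np.radians(d['vertical_fov'])/2)
    v,u=np.mgrid[0:480,0:640];z=d['depth']
    P=np.stack([(u-d['cx'])/f*z,(v-d['cy'])/f*z,z],-1)
    return (P-T[:3,3])@T[:3,:3]
E
python3 - <<'E'
from h import *
d=cam('side');W=cloud(d)
for v in range(226,242,2): print(v,[tuple(W[v,u].round(0).astype(int)) for u in range(346,366,3)])
E
```

```text
226 [(np.int64(643), np.int64(-77), np.int64(40)), (np.int64(615), np.int64(-31), np.int64(97)), (np.int64(602), np.int64(-13), np.int64(120)), (np.int64(606), np.int64(-31), np.int64(102)), (np.int64(604), np.int64(-37), np.int64(97)), (np.int64(601), np.int64(-40), np.int64(96)), (np.int64(600), np.int64(-48), np.int64(89))]
228 [(np.int64(641), np.int64(-72), np.int64(41)), (np.int64(615), np.int64(-31), np.int64(92)), (np.int64(611), np.int64(-31), np.int64(95)), (np.int64(605), np.int64(-29), np.int64(100)), (np.int64(604), np.int64(-36), np.int64(94)), (np.int64(600), np.int64(-39), np.int64(94)), (np.int64(600), np.int64(-50), np.int64(84))]
230 [(np.int64(638), np.int64(-68), np.int64(41)), (np.int64(615), np.int64(-31), np.int64(88)), (np.int64(610), np.int64(-31), np.int64(91)), (np.int64(606), np.int64(-31), np.int64(93)), (np.int64(604), np.int64(-37), np.int64(89)), (np.int64(600), np.int64(-40), np.int64(88)), (np.int64(615), np.int64(-85), np.int64(39))]
232 [(np.int64(637), np.int64(-66), np.int64(40)), (np.int64(615), np.int64(-32), np.int64(84)), (np.int64(610), np.
[... 818 characters left out ...]
 (np.int64(609), np.int64(-73), np.int64(40))]
238 [(np.int64(630), np.int64(-53), np.int64(42)), (np.int64(627), np.int64(-57), np.int64(40)), (np.int64(622), np.int64(-58), np.int64(42)), (np.int64(619), np.int64(-62), np.int64(39)), (np.int64(603), np.int64(-38), np.int64(71)), (np.int64(611), np.int64(-66), np.int64(41)), (np.int64(607), np.int64(-69), np.int64(40))]
240 [(np.int64(624), np.int64(-41), np.int64(52)), (np.int64(625), np.int64(-53), np.int64(41)), (np.int64(620), np.int64(-54), np.int64(41)), (np.int64(617), np.int64(-58), np.int64(40)), (np.int64(612), np.int64(-59), np.int64(41)), (np.int64(608), np.int64(-61), np.int64(42)), (np.int64(605), np.int64(-65), np.int64(40))]
```

Depth puts the fingertips at z≈76, about 22 mm above the reported TCP instead of 11 mm below it, so they've been passing above the case. I'll back off sideways and go lower, checking against force and camera.

Request:
servo_tool([
  [[0,-1.0,0],0,0],
  [[0,-1.0,0],0,0],
  [[0,0,-0.7],0,0],
  [[0,0,-0.7],0,0],
  [[0,0,0],0,0],
])

```text
clock: 4.68
eef_pos: [610.1, -63.4, 38.1]
tcp_rot: [-3.141, 0.002, -0.068]
contact_force: [0.1, -0.1, -0.3]
opening: -0.0
```

```bash
cat >> h.py <<'E'
def tips(d,c,rad=45):
    W=cloud(d);ok=(d['depth']>0)&(np.hypot(W[...,0]-c[0],W[...,1]-c[1])<rad)&(W[...,2]>54)&(W[...,2]<150)
    v=d['frame'].max(-1)<150; P=W[ok&v]; zl=np.percentile(P[:,2],1); L=P[P[:,2]<zl+15]
    return 'n',len(P),'zmin',round(zl,1),'low x',L[:,0].min().round(1),L[:,0].max().round(1),'y',L[:,1].min().round(1),L[:,1].max().round(1)
E
python3 - <<'E'
from h import *
d=cam('side','side5'); s=r.sense(); print(s['eef_pos'],s['contact_force']);print(case2(d,(300,220,430,310)))
print(tips(d,s['eef_pos']))
cv2.imwrite('pics/s5z.png',cv2.resize(d['frame'][180:320,280:440,::-1],None,fx=4,fy=4))
E
```

```text
[610.32900554 -63.14069189  38.57232036] [-0.19328578 -0.21754237  0.20137422]
('ctr', array([571.8, -11.9]), 'shelf x,y', np.float64(112.7), np.float64(8.0), 'yaw err', np.float32(-0.0951), 'size', (48.72285079956055, 123.67889404296875))
('n', 865, 'zmin', np.float64(60.1), 'low x', np.float64(598.4), np.float64(617.5), 'y', np.float64(-70.4), np.float64(-49.4))
```

View pics/s5z.png

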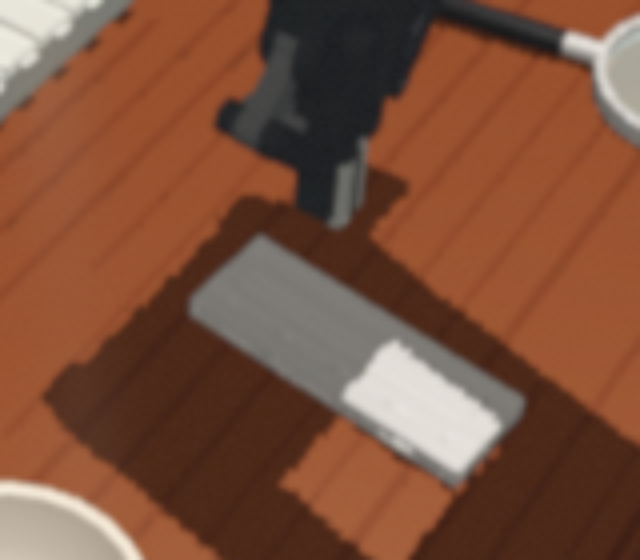

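Request:
servo_tool([
  [[0,0,-0.5],0,0],
  [[0,0,-0.5],0,0],
  [[0,0,-0.4],0,0],
  [[0,0,-0.2],0,0],
  [[0,0,0],0,0],
])

```text
clock: 5.15
eef_pos: [611.2, -62.9, 23.8]
tcp_rot: [-3.142, 0.0, -0.067]
contact_force: [-0.1, 0.1, -0.0]
opening: 0.0
```

```bash
python3 - <<'E'
from h import *
d=cam('side','side6'); s=r.sense(); print(s['eef_pos'],s['contact_force']);print(case2(d,(300,220,430,310)))
W=cloud(d)
for v in range(230,250,2): print(v,[tuple(int(a) for a in W[v,u].round(0)) for u in range(352,374,3)])
cv2.imwrite('pics/s6z.png',cv2.resize(d['frame'][180:320,280:440,::-1],None,fx=4,fy=4))
E
```

```text
[611.36452875 -62.92246229  23.78975147] [-0.2929819   0.58005837 -0.89540351]
('ctr', array([571.9, -11.9]), 'shelf x,y', np.float64(112.8), np.float64(8.0), 'yaw err', np.float32(-0.0951), 'size', (48.72285079956055, 123.57642364501953))
230 [(606, -22, 102), (603, -25, 101), (602, -33, 94), (600, -40, 88), (603, -56, 72), (600, -61, 69), (607, -88, 41), (603, -91, 40)]
232 [(629, -70, 41), (615, -51, 66), (601, -33, 90), (605, -51, 71), (602, -55, 70), (600, -63, 63), (605, -84, 41), (600, -85, 43)]
234 [(620, -52, 58), (614, -51, 62), (609, -51, 65), (605, -53, 65), (603, -58, 62), (600, -63, 59), (603, -82, 39), (599, -83, 41)]
236 [(619, -50, 55), (615, -53, 55), (609, -50, 62), (605, -53, 61), (602, -57, 59), (600, -64, 53), (601, -77, 40), (597, -79, 41)]
238 [(622, -57, 42), (614, -51, 53), (609, -51, 56), (605, -54, 55), (601, -56, 56), (600, -64, 48), (598, -72, 42), (595, -76, 41)]
240 [(621, -55, 40), (616, -57, 41), (608, -50, 53), (605, -54, 51), (601, -57, 50), (601, -67, 41), (597, -70, 41), (593, -72, 40)]
242 [(619, -53, 39), (615, -54, 41), (611, -57, 40), (606, -58, 42), (601, -57, 46), (599, -63, 41), (595, -66, 40), (592, -69, 39)]
244 [(612, -39, 52), (612, -50, 42), (609, -54, 39), (605, -56, 40), (601, -57, 41), (597, -59, 42), (593, -63, 40), (589, -64, 41)]
246 [(611, -36, 51), (607, -38, 52), (607, -49, 41), (603, -51, 42), (599, -54, 40), (595, -57, 40), (591, -58, 42), (588, -62, 40)]
248 [(608, -32, 52), (605, -35, 51), (601, -37, 51), (601, -47, 41), (597, -50, 41), (593, -53, 41), (589, -55, 41), (585, -57, 41)]
```

View pics/s6z.png

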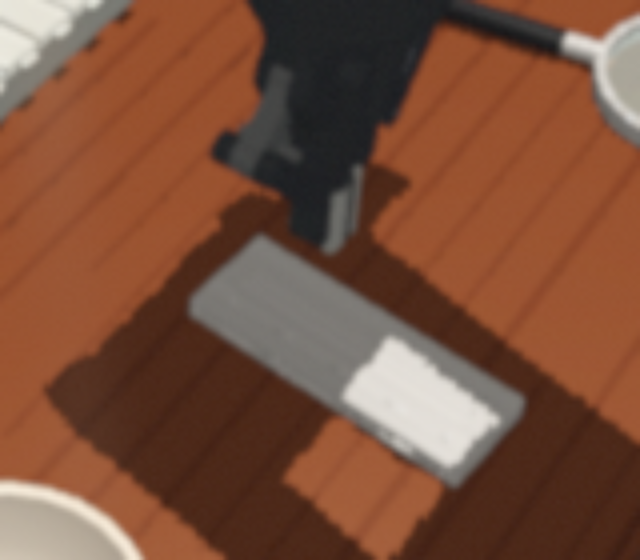

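The tip is at z≈46 with its left face at y≈-51, and the case side is at y≈-40. I'll lower it slightly, close the gap, then push.

Request:
servo_tool([
  [[0,0.3,-0.15],0,0],
  [[0,0.4,0],0,0],
  [[0,0.3,0],0,0],
  [[0,0.2,0],0,0],
  [[0,0.1,0],0,0],
])

```text
clock: 5.62
eef_pos: [613.0, -51.0, 23.7]
tcp_rot: [3.14, -0.003, -0.067]
contact_force: [0.6, -6.8, 9.6]
opening: -0.003
```

Request:
servo_tool([
  [[0,0.1,0],0,0],
  [[0,0.1,0],0,0],
  [[0,0.1,0],0,0],
  [[0,0.1,0],0,0],
])

```text
clock: 5.95
eef_pos: [613.1, -47.2, 23.7]
tcp_rot: [3.14, -0.004, -0.067]
contact_force: [0.3, -6.8, 8.3]
opening: 0.002
```

```bash
python3 - <<'E'
from h import *
d=cam('side','side7'); s=r.sense(); print(s['eef_pos'],s['contact_force']);print(case2(d,(300,220,430,310)))
cv2.imwrite('pics/s7z.png',cv2.resize(d['frame'][180:320,280:440,::-1],None,fx=4,fy=4))
E
```

```text
[613.07732467 -46.99482624  23.68464781] [-0.37430697 -5.41443661  9.21723424]
('ctr', array([568.5, -29.6]), 'shelf x,y', np.float64(110.6), np.float64(-9.9), 'yaw err', np.float32(-0.0191), 'size', (91.10006713867188, 123.4364013671875))
```

View pics/s7z.png

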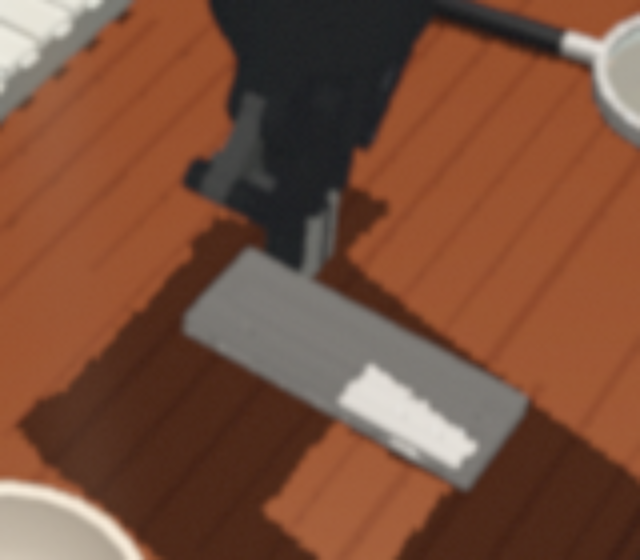

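The case is turning. The tip is rubbing the board at about 9 N, so I'll raise it 1.5 mm, back off and measure.

Request:
servo_tool([
  [[0,0,0.2],0,0],
  [[0,-0.6,0.1],0,0],
  [[0,-0.6,0],0,0],
  [[0,0,0],0,0],
])

```text
clock: 6.33
eef_pos: [611.2, -59.1, 25.2]
tcp_rot: [3.141, 0.0, -0.068]
contact_force: [0.4, -0.4, -0.9]
opening: 0.003
```

```bash
python3 - <<'E'
from h import *
d=cam('side','side8'); s=r.sense(); print(s['eef_pos'],s['contact_force']);print(case2(d,(300,220,430,310)))
E
```

```text
[611.10234098 -58.68952348  25.1046897 ] [-0.03813038  0.66353969  0.00162138]
('ctr', array([570.3,  -8.5]), 'shelf x,y', np.float64(110.9), np.float64(11.2), 'yaw err', np.float32(-0.0145), 'size', (49.14045715332031, 123.22049713134766))
```

Request:
servo_tool([
  [[0,0.4,0],0,0],
  [[0,0.5,0],0,0],
  [[0,0.2,0],0,0],
  [[0,0.15,0],0,0],
  [[0,0,0],0,0],
])

```text
clock: 6.8
eef_pos: [611.3, -44.9, 25.3]
tcp_rot: [-3.142, 0.0, -0.066]
contact_force: [-0.2, 0.3, 0.1]
opening: -0.003
```

Request:
servo_tool([
  [[0,-0.8,0],0,0],
  [[0,-0.8,0.5],0,0],
  [[0,0,2],0,0],
  [[0,0,3],0,0],
  [[0,0,0],0,0],
])

```text
clock: 7.22
eef_pos: [614.5, -63.1, 85.4]
tcp_rot: [3.141, -0.007, -0.068]
contact_force: [2.4, -0.7, 0.6]
opening: -0.001
```

```bash
python3 - <<'E'
from h import *
d=cam('side','side9'); s=r.sense(); print(s['eef_pos'],s['contact_force']);print(case2(d,(300,220,430,310)))
E
```

```text
[613.7397673  -62.83809574  83.65383867] [-0.16514107  0.5182011   0.95937163]
('ctr', array([570.1,  -7.9]), 'shelf x,y', np.float64(110.7), np.float64(11.8), 'yaw err', np.float32(0.0029), 'size', (49.061683654785156, 122.9615707397461))
```

The case now measures square, with a yaw error of about 0.003. Next I go behind its far end with the tips slightly apart, making a two-point pusher about 36 mm wide.

Request:
servo_tool([
  [[2.1,1.2,0],0,1.2],
  [[2.1,1.3,0],0,1.2],
  [[0,1.2,0],0,1.2],
  [[0,1.2,0],0,1.2],
  [[0,0,0],0,1.2],
])

```text
clock: 7.68
eef_pos: [652.2, -11.0, 79.5]
tcp_rot: [-3.141, 0.002, -0.066]
contact_force: [0.2, -0.4, -0.6]
opening: 0.14
```

Request:
servo_tool([
  [[0,0,-2],0,1.2],
  [[0,0,-2],0,1.2],
  [[0,0,-1],0,1.2],
  [[0,0,0],0,1.2],
])

```text
clock: 8.02
eef_pos: [650.5, -12.9, 27.7]
tcp_rot: [3.141, 0.005, -0.067]
contact_force: [-0.2, 0.1, -0.9]
opening: 0.141
```

```bash
python3 - <<'E'
from h import *
d=cam('side','side10'); s=r.sense(); print(s['eef_pos'],s['tcp_rot'],s['contact_force'],s['opening']);print(case2(d,(300,220,430,310)))
print(tips(d,s['eef_pos']))
t=cam('top','top10'); print('top',case2(t,(290,210,380,340)))
cv2.imwrite('pics/s10z.png',cv2.resize(d['frame'][180:320,280:440,::-1],None,fx=4,fy=4))
E
```

```text
[651.64629831 -12.92609014  29.14911547] [ 3.14134253  0.0033049  -0.06733937] [ 0.4974048  -0.2200622  -0.05903488] 0.14022513290296382
('ctr', array([570. ,  -7.9]), 'shelf x,y', np.float64(110.6), np.float64(11.8), 'yaw err', np.float32(0.002), 'size', (49.28523635864258, 122.96759033203125))
('n', 1283, 'zmin', np.float64(55.8), 'low x', np.float64(638.5), np.float64(658.9), 'y', np.float64(-26.2), np.float64(6.9))
top ('ctr', array([553.2, -11.3]), 'shelf x,y', np.float64(94.1), np.float64(7.3), 'yaw err', np.float32(0.0803), 'size', (155.70928955078125, 125.19644165039062))
```

View pics/s10z.png

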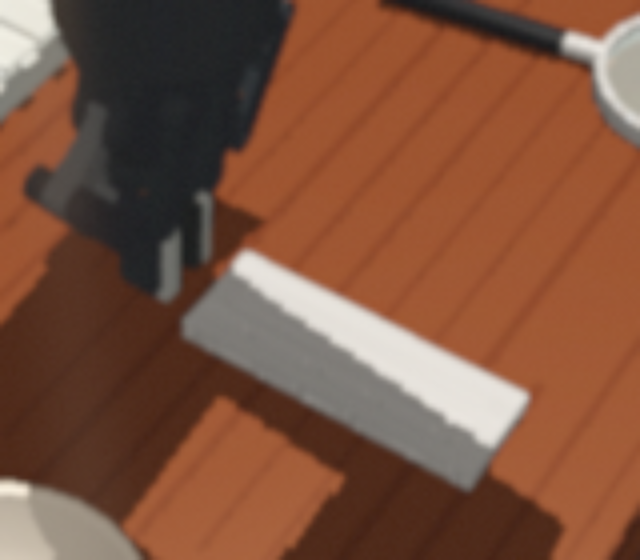

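View pics/top10.png

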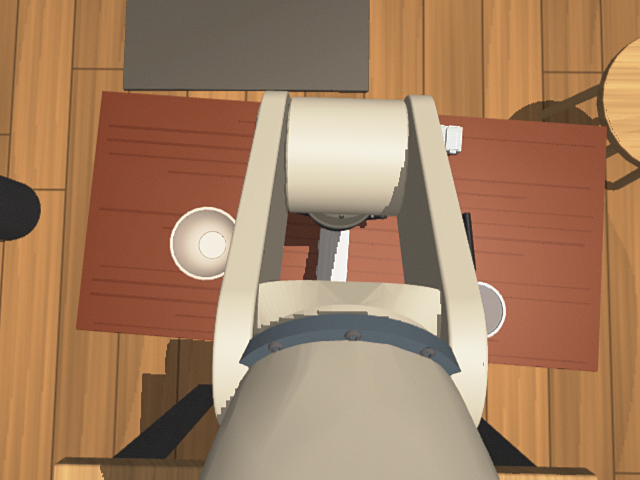

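The side view shows both tips just behind the far end, at zoom (165,280) and (200,240), centred on it to within about 2 mm. I'll lower 4 mm and push forward along the shelf normal.

Request:
servo_tool([
  [[0,0,-0.4],0,1.2],
  [[-0.3,0.02,0],0,1.2],
  [[-0.3,0.02,0],0,1.2],
  [[-0.3,0.02,0],0,1.2],
  [[-0.3,0.02,0],0,1.2],
])

```text
clock: 8.53
eef_pos: [641.1, -11.8, 26.8]
tcp_rot: [-3.142, -0.0, -0.067]
contact_force: [-0.5, 0.8, -0.2]
opening: 0.144
```

Request:
servo_tool([
  [[-0.4,0.026,0],0,1.2],
  [[-0.4,0.026,0],0,1.2],
  [[-0.4,0.026,0],0,1.2],
  [[-0.4,0.026,0],0,1.2],
  [[0,0,0],0,1.2],
])

```text
clock: 8.95
eef_pos: [624.3, -10.7, 26.3]
tcp_rot: [3.142, 0.001, -0.067]
contact_force: [0.5, 0.8, 0.7]
opening: 0.142
```

```bash
python3 - <<'E'
from h import *
d=cam('side','side11'); s=r.sense(); print(s['eef_pos'],s['tcp_rot'],s['contact_force'],s['opening']);print(case2(d,(280,220,450,330)))
W=cloud(d);m=(W[...,2]>46)&(W[...,2]<54);m[:, :280]=0;m[:,450:]=0;m[:220]=0;m[330:]=0
h=cv2.cvtColor(d['frame'],cv2.COLOR_RGB2HSV); P=W[m&(h[...,1]<70)&(h[...,2]>90)][:,:2]-O; print('depth x rng',np.percentile(P@SX,[1,99]),'y',np.percentile(P@SY,[1,99]))
cv2.imwrite('pics/s11z.png',cv2.resize(d['frame'][180:330,280:450,::-1],None,fx=4,fy=4))
E
```

```text
[624.60459477 -10.66687154  26.29369039] [ 3.14156005e+00  8.98732857e-04 -6.71309114e-02] [-0.65242348  0.10309391  0.69566715] 0.1383597199713252
('ctr', array([563.2,  -7.9]), 'shelf x,y', np.float64(103.8), np.float64(11.3), 'yaw err', np.float32(-0.1062), 'size', (59.31166076660156, 145.337890625))
depth x rng [ 34.77338624 153.64839798] y [-9.83038849 33.04267337]
```

View pics/s11z.png

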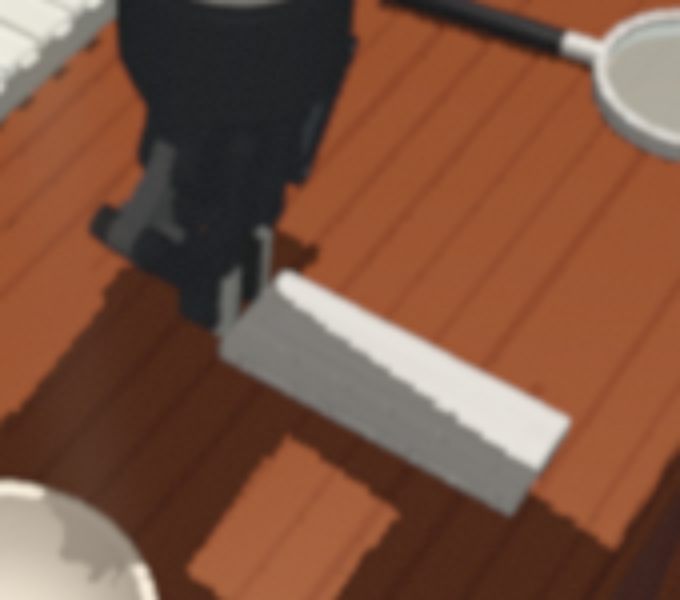

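Both tips are flush on the far end, and the case has moved to shelf x≈94 while staying square. About 74 mm remain, so I'll push 66 mm and check.

Request:
servo_tool([
  [[-0.4,0.026,0],0,1.2],
  [[-0.5,0.032,0],0,1.2],
  [[-0.5,0.032,0],0,1.2],
  [[-0.5,0.032,0],0,1.2],
  [[-0.5,0.032,0],0,1.2],
])

```text
clock: 9.42
eef_pos: [600.8, -9.2, 26.4]
tcp_rot: [-3.142, 0.0, -0.067]
contact_force: [0.9, 0.5, 0.5]
opening: 0.143
```

Request:
servo_tool([
  [[-0.5,0.032,0],0,1.2],
  [[-0.5,0.032,0],0,1.2],
  [[-0.5,0.032,0],0,1.2],
  [[-0.4,0.026,0],0,1.2],
  [[0,0,0],0,1.2],
])

```text
clock: 9.83
eef_pos: [581.1, -7.9, 26.2]
tcp_rot: [3.142, 0.001, -0.067]
contact_force: [-0.3, 0.2, 0.3]
opening: 0.135
```

```bash
cat >> h.py <<'E'
def cdepth(d):
    W=cloud(d);S=np.stack([(W[...,:2]-O)@SX,(W[...,:2]-O)@SY],-1)
    h=cv2.cvtColor(d['frame'],cv2.COLOR_RGB2HSV)
    m=(W[...,2]>46)&(W[...,2]<54)&(h[...,1]<70)&(h[...,2]>90)&(S[...,0]>-80)&(S[...,0]<200)&(abs(S[...,1]-10)<45)
    P=S[m]
    m8=cv2.morphologyEx(m.astype(np.uint8),cv2.MORPH_OPEN,np.ones((3,3)))
    x0,x1=np.percentile(P[:,0],[1,99]);y0,y1=np.percentile(P[:,1],[1,99])
    # side edges slope: per x-bin y extremes
    xb=np.arange(x0+8,x1-12,6);lo=[];hi=[]
    for x in xb:
        q=P[abs(P[:,0]-x)<3,1];lo.append(np.percentile(q,3));hi.append(np.percentile(q,97))
    return 'x %.1f..%.1f ctr %.1f | y %.1f..%.1f ctr %.1f | slopes %.4f %.4f | z %.1f'%(x0,x1,(x0+x1)/2,y0,y1,(y0+y1)/2,np.polyfit(xb,lo,1)[0],np.polyfit(xb,hi,1)[0],np.median(W[m][:,2]))
E
python3 - <<'E'
from h import *
d=cam('side','side12'); s=r.sense(); print(s['eef_pos'],s['tcp_rot'],s['contact_force'],(s['eef_pos'][:2]-O)@SX)
print(cdepth(d))
cv2.imwrite('pics/s12z.png',cv2.resize(d['frame'][220:370,330:500,::-1],None,fx=4,fy=4))
E
```

```text
[581.59533601  -7.94549975  26.29692641] [ 3.14155127e+00  8.71724819e-04 -6.71494322e-02] [-0.16683926 -0.11272243  0.37627399] 122.18281575602404
x -8.4..109.8 ctr 50.7 | y -9.9..32.5 ctr 11.3 | slopes -0.0016 -0.0030 | z 50.8
```

View pics/s12z.png

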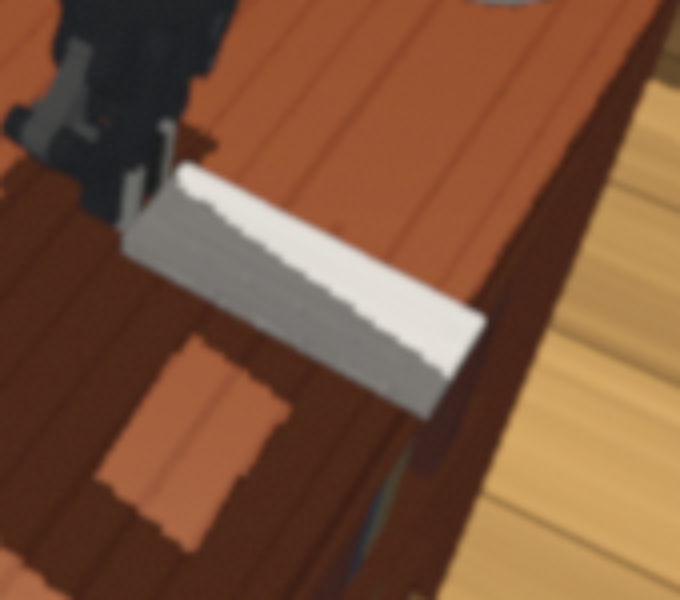

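The near end is now at shelf x≈-8 (centre 51) and square, and 31 mm remain. I'll push 27 mm, back off slightly and check.

Request:
servo_tool([
  [[-0.5,0.032,0],0,1.2],
  [[-0.6,0.039,0],0,1.2],
  [[-0.6,0.039,0],0,1.2],
  [[-0.6,0.039,0],0,1.2],
  [[-0.4,0.026,0],0,1.2],
])

```text
clock: 10.3
eef_pos: [554.3, -6.2, 26.3]
tcp_rot: [3.142, 0.001, -0.067]
contact_force: [0.3, 0.2, 0.1]
opening: 0.14
```

Request:
servo_tool([
  [[0,0,0],0,1.2],
  [[1.0,-0.065,0],0,1.2],
  [[2.0,-0.13,0],0,1.2],
  [[0,0,0],0,1.2],
])

```text
clock: 10.63
eef_pos: [589.9, -8.4, 27.1]
tcp_rot: [-3.141, -0.005, -0.067]
contact_force: [0.7, 0.2, 0.6]
opening: 0.137
```

```bash
python3 - <<'E'
from h import *
d=cam('side','side13'); s=r.sense(); print(s['eef_pos'],s['contact_force'],(s['eef_pos'][:2]-O)@SX)
print(cdepth(d)); print(case2(d,(340,220,500,400)))
cv2.imwrite('pics/s13z.png',cv2.resize(d['frame'][220:370,330:500,::-1],None,fx=4,fy=4))
E
```

```text
[587.97972148  -8.31145287  26.65094991] [-0.18128045 -0.45572282 -0.16185482] 128.57749894437134
x -35.3..82.3 ctr 23.5 | y -9.7..32.4 ctr 11.4 | slopes -0.0018 -0.0061 | z 50.8
('ctr', array([483.5,  -1.7]), 'shelf x,y', np.float64(23.9), np.float64(12.4), 'yaw err', np.float32(0.0073), 'size', (50.64913558959961, 121.38057708740234))
```

View pics/s13z.png

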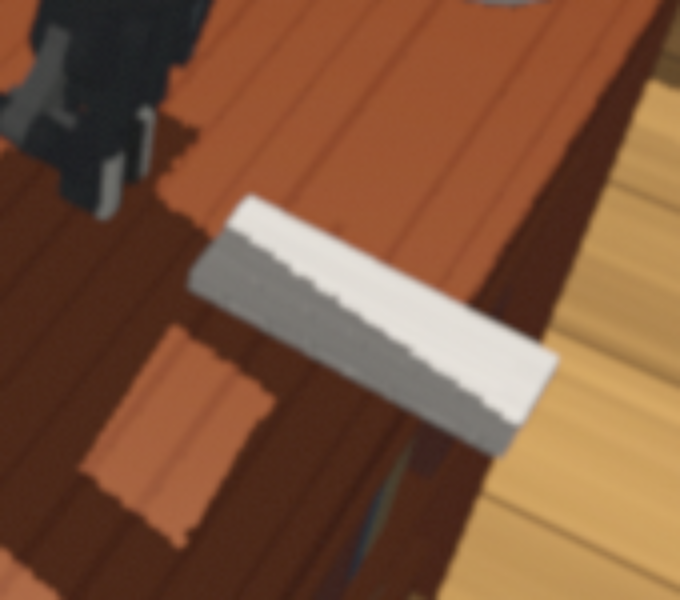

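About 3.5 mm more is needed by the side view. Before the last nudge I'll clear the arm and measure edge and case together from the top camera.

Request:
servo_tool([
  [[0,0,3],0,1.2],
  [[0,0,3],0,1.2],
  [[0,-2,3],0,1.2],
  [[0,-4,3],0,1.2],
  [[0,-4,0],0,1.2],
])

```text
clock: 11.1
eef_pos: [588.2, -101.5, 146.6]
tcp_rot: [3.141, -0.007, -0.064]
contact_force: [2.0, -0.3, 0.6]
opening: 0.142
```

Request:
servo_tool([
  [[0,-4,0],0,1.2],
  [[0,-4,0],0,1.2],
  [[0,-4,0],0,1.2],
  [[0,-4,0],0,1.2],
  [[0,-4,0],0,1.2],
])

```text
clock: 11.52
eef_pos: [584.6, -303.3, 141.2]
tcp_rot: [-3.141, 0.001, -0.067]
contact_force: [0.8, -0.7, -0.2]
opening: 0.141
```

Request:
servo_tool([
  [[0,-4,0],0,1.2],
  [[0,-4,0],0,1.2],
  [[0,-4,0],0,1.2],
  [[0,-2,0],0,1.2],
  [[0,0,0],0,1.2],
])

```text
clock: 11.93
eef_pos: [584.3, -446.1, 140.7]
tcp_rot: [3.14, 0.0, -0.071]
contact_force: [-1.2, 1.1, 0.4]
opening: 0.141
```

```bash
python3 - <<'E'
from h import *
t=cam('top','top14');d=cam('side','side14'); s=r.sense(); print(s['eef_pos'])
print(cdepth(d)); print(case2(d,(340,220,500,400)))
o,e,res,p=shelf(t); print('edge',o,e,np.arctan2(-e[0],e[1]),len(p),(o-O)@SX)
for vm,sm in((70,50),(90,30)): print('top',vm,case2(t,(290,240,380,400),vmin=vm,smax=sm,save='mt14'))
print('topdepth',cdepth(t))
cv2.imwrite('pics/t14z.png',cv2.resize(t['frame'][230:400,250:420,::-1],None,fx=3.5,fy=3.5))
E
```

```text
[ 584.57050796 -441.79544456  140.52454951]
x -35.4..81.7 ctr 23.1 | y -10.0..32.4 ctr 11.2 | slopes -0.0031 -0.0000 | z 50.7
('ctr', array([483.7,  -2. ]), 'shelf x,y', np.float64(24.1), np.float64(12.1), 'yaw err', np.float32(-0.0012), 'size', (50.78813934326172, 121.35269165039062))
edge [465.0703   86.14248] [0.06339845 0.9979883 ] -0.063441 68 -0.19028178792913647
top 70 ('ctr', array([482.8,  -0.6]), 'shelf x,y', np.float64(23.1), np.float64(13.5), 'yaw err', np.float32(-0.0002), 'size', (43.67023468017578, 120.22681427001953))
top 90 ('ctr', array([482.8,  -0.6]), 'shelf x,y', np.float64(23.1), np.float64(13.4), 'yaw err', np.float32(0.0027), 'size', (43.352516174316406, 120.07473754882812))
topdepth x -35.0..82.3 ctr 23.6 | y -7.7..33.8 ctr 13.1 | slopes -0.0031 -0.0046 | z 49.6
```

View pics/top14.png

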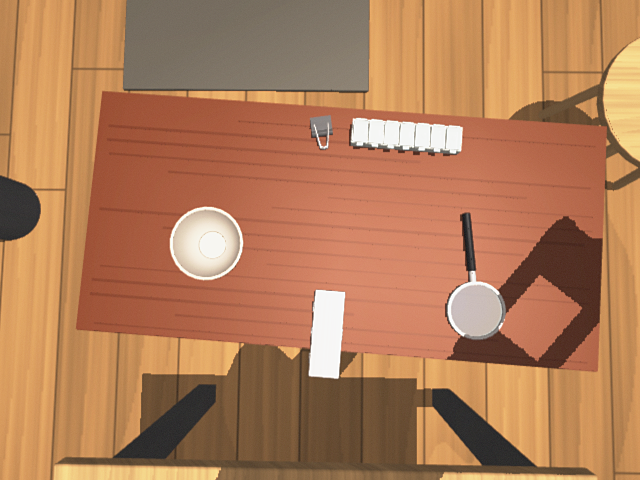

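View pics/t14z.png

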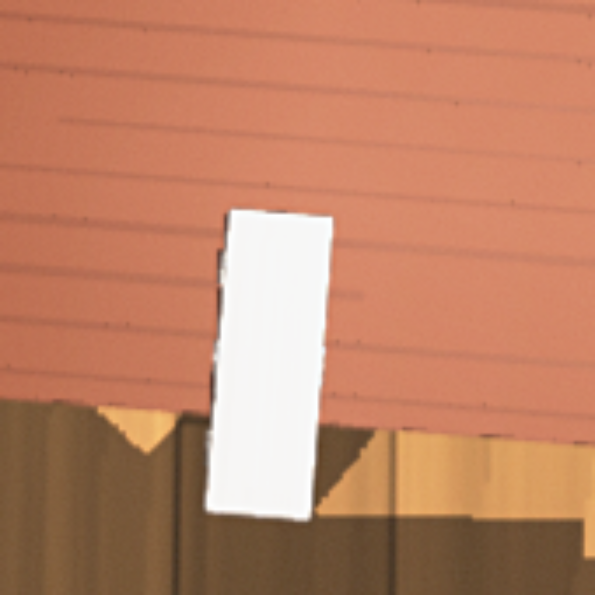

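Top and side agree: the overhang is 36.8 mm, the case is square to within 0.003 rad, and the other objects haven't moved. I'll return for a final 3.2 mm nudge.

Request:
servo_tool([
  [[0,4,0],0,1.2],
  [[0,4,0],0,1.2],
  [[0,4,0],0,1.2],
  [[0,4,0],0,1.2],
  [[0,4,0],0,1.2],
])

```text
clock: 12.45
eef_pos: [584.5, -238.0, 141.3]
tcp_rot: [-3.141, 0.001, -0.066]
contact_force: [0.2, 0.4, -0.1]
opening: 0.138
```

Request:
servo_tool([
  [[0.2,4,0],0,1.2],
  [[0.2,4,0],0,1.2],
  [[0.2,4,0],0,1.2],
  [[0,4,0],0,1.2],
  [[0,4,0],0,1.2],
])

```text
clock: 12.87
eef_pos: [590.1, -38.1, 141.5]
tcp_rot: [-3.141, 0.001, -0.066]
contact_force: [0.8, -0.5, 0.5]
opening: 0.14
```

Request:
servo_tool([
  [[0,2,0],0,1.2],
  [[0,1.3,0],0,1.2],
  [[0,0,0],0,1.2],
  [[0,0,0],0,1.2],
])

```text
clock: 13.2
eef_pos: [590.9, -7.8, 141.4]
tcp_rot: [3.141, 0.0, -0.065]
contact_force: [-0.4, -0.7, 1.0]
opening: 0.137
```

Next: down 115 mm behind the case. The pusher face is at about x=580 and the far end at about x=543, so the drop is clear.

Request:
servo_tool([
  [[0,0,-3],0,1.2],
  [[0,0,-3],0,1.2],
  [[0,0,-3],0,1.2],
  [[0,0,-2],0,1.2],
  [[0,0,0],0,1.2],
])

```text
clock: 13.62
eef_pos: [588.0, -9.9, 27.3]
tcp_rot: [3.141, 0.007, -0.069]
contact_force: [-1.1, -1.2, 0.4]
opening: 0.146
```

Request:
servo_tool([
  [[0,0,-0.3],0,1.2],
  [[-1.2,0.08,0],0,1.2],
  [[-1.2,0.08,0],0,1.2],
  [[0,0,0],0,1.2],
  [[0,0,0],0,1.2],
])

```text
clock: 14.03
eef_pos: [568.4, -7.4, 29.9]
tcp_rot: [-3.142, -0.002, -0.068]
contact_force: [0.1, 0.5, 0.3]
opening: 0.137
```

Request:
servo_tool([
  [[0,0,-0.35],0,1.2],
  [[-0.5,0.03,0],0,1.2],
  [[-0.5,0.03,0],0,1.2],
  [[0,0,0],0,1.2],
  [[0,0,0],0,1.2],
])

```text
clock: 14.45
eef_pos: [557.1, -6.3, 24.9]
tcp_rot: [3.142, 0.0, -0.067]
contact_force: [0.1, -1.0, 0.3]
opening: 0.146
```

Request:
servo_tool([
  [[-0.2,0.01,0.05],0,1.2],
  [[-0.2,0.01,0],0,1.2],
  [[-0.2,0.01,0],0,1.2],
  [[0,0,0],0,1.2],
  [[0,0,0],0,1.2],
])

```text
clock: 14.87
eef_pos: [551.2, -6.0, 25.4]
tcp_rot: [3.142, 0.0, -0.067]
contact_force: [-0.3, 0.6, 0.8]
opening: 0.141
```

```bash
python3 - <<'E'
from h import *
d=cam('side','side15'); s=r.sense(); print(s['eef_pos'],s['contact_force'],(s['eef_pos'][:2]-O)@SX)
print(cdepth(d))
E
```

```text
[551.31581997  -5.99930471  25.38422797] [-0.50842687  0.53430184  0.11387688] 91.84082473155337
x -37.7..79.9 ctr 21.1 | y -9.8..32.2 ctr 11.2 | slopes -0.0017 -0.0019 | z 50.8
```

Request:
servo_tool([
  [[-0.08,0.005,0],0,1.2],
  [[0,0,0],0,1.2],
  [[0.5,-0.03,0],0,1.2],
  [[2.0,-0.13,0],0,1.2],
  [[1.0,-0.06,0],0,1.2],
])

```text
clock: 15.33
eef_pos: [587.7, -8.3, 25.7]
tcp_rot: [-3.142, -0.002, -0.067]
contact_force: [-0.1, 0.0, 0.2]
opening: 0.142
```

Request:
servo_tool([
  [[0,0,3],0,1.2],
  [[0,0,3],0,1.2],
  [[0,-2,3],0,1.2],
  [[0,-4,3],0,1.2],
  [[0,-4,0],0,1.2],
])

```text
clock: 15.75
eef_pos: [589.2, -101.7, 145.9]
tcp_rot: [3.141, -0.008, -0.064]
contact_force: [1.4, -0.3, -0.9]
opening: 0.138
```

Request:
servo_tool([
  [[0,-4,0],0,1.2],
  [[0,-4,0],0,1.2],
  [[0,-4,0],0,1.2],
  [[0,-4,0],0,1.2],
  [[0,-4,0],0,1.2],
])

```text
clock: 16.17
eef_pos: [585.5, -303.7, 140.5]
tcp_rot: [3.142, -0.0, -0.067]
contact_force: [0.3, -0.1, -0.4]
opening: 0.144
```

Request:
servo_tool([
  [[0,-4,0],0,1.2],
  [[0,-4,0],0,1.2],
  [[0,-4,0],0,1.2],
  [[0,-2,0],0,1.2],
  [[0,0,0],0,1.2],
])

```text
clock: 16.58
eef_pos: [585.0, -446.5, 140.0]
tcp_rot: [3.14, -0.001, -0.071]
contact_force: [-0.1, 1.0, -1.1]
opening: 0.138
```

```bash
python3 - <<'E'
from h import *
t=cam('top','top16');d=cam('side','side16'); s=r.sense(); print(s['clock'],s['eef_pos'])
print(cdepth(d)); print(case2(d,(340,220,520,420)))
o,e,res,p=shelf(t); print('edge',(o-O)@SX,np.arctan2(-e[0],e[1]))
print('top',case2(t,(290,240,380,400),vmin=70,smax=50))
print('topdepth',cdepth(t))
a=cv2.imread('pics/top0.png');b=cv2.imread('pics/top16.png');df=(cv2.absdiff(a,b).max(-1)>40)
for n,(u0,v0,u1,v1) in dict(bowl=(165,200,248,285),org=(345,110,470,160),clip=(305,110,340,155),handle=(455,205,480,275),lens=(445,280,510,340)).items(): print(n,df[v0:v1,u0:u1].sum())
E
```

```text
16.6833 [ 585.23025476 -442.11995823  139.76533068]
x -38.5..78.6 ctr 20.1 | y -10.0..32.3 ctr 11.2 | slopes -0.0075 -0.0039 | z 50.8
('ctr', array([480.7,  -2.2]), 'shelf x,y', np.float64(21.1), np.float64(11.7), 'yaw err', np.float32(-0.012), 'size', (50.66735076904297, 121.40634155273438))
edge -0.0713740643960998 -0.06356354
top ('ctr', array([ 4.798e+02, -4.000e-01]), 'shelf x,y', np.float64(20.1), np.float64(13.4), 'yaw err', np.float32(0.0116), 'size', (44.0405158996582, 120.41082763671875))
topdepth x -37.9..79.4 ctr 20.8 | y -7.7..33.7 ctr 13.0 | slopes -0.0029 -0.0076 | z 49.6
bowl 0
org 0
clip 0
handle 0
lens 619
```

View pics/top16.png

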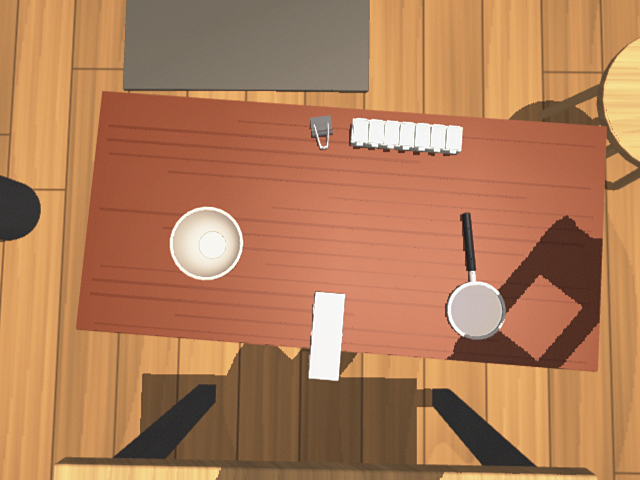

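The top view shows the case at (326,336), square and protruding past the edge. The other objects match the first picture; the lens-area difference is the arm's shadow. I'm handing the job in.

```bash
python3 -c "
from h import *
s=r.sense();print(abs(s['qvel']).max());print(r.sign_off())"
```

```text
0.029522286979582056
the job is handed in; nothing more can be done
None
```

The case now lies square to the shelf's front edge with its near end sticking out 39–40 mm over it, and I handed the job in at about 16.7 s. I turned it by pushing its far end sideways with the closed fingertips. Then I slid it forward with both tips against that end, without pinching or lifting it.

**Last checks, with the arm clear:**
- **Overhang:** the top view and the side depth both put the case centre 20.1 mm behind the edge, so 39.9 mm sticks out. The other two estimates gave 20.8 and 21.1 mm, so 39 mm.
- **Squareness:** the estimates disagree slightly, from +0.012 rad (top outline) to -0.012 rad (side outline), with the depth side-edge fits between -0.008 and -0.003. I take the case as square within about 0.01 rad.
- **Flatness:** the case top measured 49.6 mm (top camera) and 50.8 mm (side camera), which fits lying flat on the board.
- **Other objects:** comparing the first and last top pictures shows no change at the bowl, organiser, clip or magnifier handle. The lens area differs, but I put that down to the arm's shadow.

**What went wrong on the way:**
- **Fingertip height:** depth showed the fingertips about 22 mm above the reported TCP, not 11 mm below it as stated. My first sideways pass went over the case without touching it, so I worked from the camera and force readings after that.
- **Board contact:** the tips pressed on the board with about 9 N during the first turning push. I raised them, and the later readings showed no clear contact force.

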